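# Show the oblong batik stamp to the inspection camera

## Task

Take the oblong hand stamp out of the wooden tray by its grip and hold it up to the inspection camera: the middle of its printing face 16 cm straight out in front of the lens, the face turned squarely to the lens, and its long sides level (which of the two is uppermost does not matter). Do not touch the camera, and leave the other two stamps, the wax block and the tool pot where they are. The program finishes while still holding the stamp there, still in the air in the gripper.

Things in the scene. Friction and masses are not known exactly. Their poses are not given: they have to be found in the camera images.
- oblong_stamp: The stamp to show: wooden head 90 mm (x) by 56 mm (y), 20 mm thick with the copper printing face underneath. Origin: centre of that face; z from the face to the grip, x along the long sides. On the head an upright grip plate, 56 mm along x, 16 mm thick along y, top 66 mm above the face. 0.15 to 0.31 kg. Starts face down in the tray, x roughly across the tray (up to 0.35 rad off).
- oblong_stamp_grip (a point): Point in the middle of the oblong stamp's grip plate, 50 mm from the printing face, on the stamp's z axis: where to pinch it (16 mm thick along the stamp's y).
- square_stamp: Another stamp, 60 by 60 mm, with the same grip and height; stays in the tray. Origin: centre of the underside.
- round_stamp: Another stamp, round, 64 mm across, with the same grip and height; stays in the tray. Origin: centre of the underside.
- tray: Fixed wooden tray, 150 mm (x) by 360 mm (y), walls 20 mm high and 6 mm thick, floor about 6 mm above the table. Holds the three stamps side by side along its y, 115 mm apart, in any order. Origin: centre of the underside.
- camera: Stand of the inspection camera, fixed to the table: a grey base plate 120 by 130 mm and a short post. Origin on the table, below the lens; its x points away from the side to which the camera leans; z up. No part of the camera is higher than 110 mm.
- camera_head: Head of the inspection camera on the stand: a grey housing 100 mm wide along its y, 56 mm along its x, with a round black lens barrel 48 mm across. Origin: centre of the lens front, 94 mm above the table. z is the way the camera looks: upwards, leaning 30 degrees from vertical towards the robot's side (towards the stand's -x). y is level.
- focus (a point): Point in the air 160 mm straight out from the lens front along camera_head's z: where the centre of the printing face has to be. There the stamp's z must point as camera_head's z does (grip away from the lens) and its x lie along camera_head's y, either way round.
- wax_block: Loose block of wax, 50 by 80 by 26 mm, on the table. Origin: centre of the underside. Not to be moved.
- tool_pot: Loose white pot, 72 mm across and 80 mm high, with wax knives standing in it up to about 130 mm. Origin: centre of the underside. Not to be moved.
There are look-alikes about, which are no part of the job. Leave any turquoise or yellow look-alike of the round_stamp alone.

How it is judged:
By the outcome, as a careful person would: the job done as asked, in the order asked, and still so for the second after the job is handed in, while the arm keeps its last pose, push and grip.
It also fails if it takes over 32 s, if anything falls off the work surface, if the arm or the gripper's body presses on something with over 40 N, if the wrist force passes 120 N, or if a joint passes its speed limit or range.

## Robot

A 6-joint arm with a two-finger parallel gripper is mounted at the origin on the work surface. World frame = base frame: x ahead of the robot, y to its left, z up, the work surface at z = 0. Lengths are in m, angles in rad, forces in N, time in s.
With the tool pointing down it reaches from about 0.325 to 0.75 m from the base axis. Payload 7.6 kg.
Tool frame: the origin (TCP) lies between the finger pads; the fingertips stand 25 mm ahead of it and the grasp point (between the pads) lies 6 mm ahead of it (arm.finger_overhang is the distance from the TCP to the fingertips, in m); y points along the fingers, x is the direction in which the jaws open and shut, and the axes are right-handed (so a half turn about y gives the same grasp; the last joint's range is limited). The gripper opens to 85 mm and grips with 20 to 120 N. Pads are 22 mm wide; open, the fingers measure 114 mm over their backs; the gripper's body (76 mm by 85 mm) begins 54 mm behind the grasp point. The pads swing forward as they close: fully open they stand 13 mm farther back than shut.
Start: joints at [-1.325, 0.052, 1.401, -0, 1.689, -0.07], TCP at [0.163, -0.499, 0.256] pointing down, gripper open.
Joint ranges: [-2.9, 2.9], [-0.91, 2.17], [0.12, 2.37], [-1.06, 4.2], [0.26, 2.73], [-2.93, 2.93]. Speed limits (rad/s): [2.57, 2.57, 3.01, 3.14, 3.14, 3.14].

## Interface

Orientations are given as a unit quaternion [x, y, z, w].
In Python, from workcell import sensors, cams, arm, finder gives the robot as it stands.
- The arm moves only by the tool servo_tool, never from a script. Its arguments are lists of equal length, an entry for each row: "rot": the turn, a rotation vector about the tool's x, y, z in degrees, a list of three; "slide": the shift along the tool's x, y, z in cm, a list of three; "jaw": the opening, from -1 (shut) to 1 (fully open). In form: {"rot": [[wx, wy, wz], ...], "slide": [[x, y, z], ...], "jaw": [jaw, ...]}. A call has 1 to 8 rows; each row is the pose to reach, as a shift and turn from the pose commanded when the call began, along the tool's axes at that moment; what a row does not reach only later rows make up. A row lasts 1/12 s, in which the tool goes at most 41.7 mm and 7.16 degrees, less where a joint would pass 70% of its speed; a pose out of reach is approached as far as the arm can. A call with a gripper value outside its range is refused whole. The fingers move at their own pace and stop on an object; "squeeze" is the grip in N (left out, the last holds). Time passes only in rows, so rows that repeat a pose let the fingers close. It gives the time, the measured TCP pose, the force and the opening at its end, in the units of the state.
- sensors.read_state(): the state, without advancing time (a new reading comes with each control period).
- cams.capture(name): name is "side" or "top"; returns the picture (420x560x3 uint8, red, green, blue); there is no depth.
- cams.camera_model(name): a dict with "mtx" (3x3 intrinsics, pixels), "k1" (the pictures are not rectified: a ray, as slopes to the right and down, at radius r is drawn at 1 + k1 r^2 times it, then the intrinsics apply), "R" (3x3) and "t" (3): a world point X has camera coordinates R X + t. Camera axes: x right, y down, z forward; pixel columns grow to the right and rows downward; lengths in m; the calibration is good to about 2 mm. A picture is of the moment at which its call begins. camera_model takes no time and is no camera call.
- arm.hand_in(): hands the job in, once; it reports no verdict.
Trained networks look in the newest picture that a camera, given by its name, has taken for a name from the list of things; names that differ only in an ending like _2 or _b are one class to them, and where a whole thing is asked for, a point or a joint stands for the part that bears it (a point fixed in the world has none). Each returns a list of dicts, best first, with "confidence" (0 to 1); they miss things now and then, are a little off and sometimes report something else, mostly with a low value. They report only what shows in the picture. A call takes as long as a camera call. They do not tell look-alikes from the thing itself.
- finder.silhouettes(target, camera): "pixels" (420x560 bool, what is visible of it) and "bbox" ([left, top, right, bottom] in pixels, round what is visible of it).
The state is a dict: "clock": time; "joint_pos": joint angles; "qvel": joint speeds; "joint_efforts": joint torques, N m; "ee_pos": TCP position; "tcp_rot": TCP orientation; "wrist_force": force on the tool from outside, world axes, zero at the start; "torque": the same for the moment, N m; "grip_width": opening from 0.0 (shut) to 1.0 (fully open).
Only numpy, scipy, OpenCV 4.12 (cv2) and the standard library are available. Lean on these libraries where they do the work, as an engineer would, in place of code of your own. Each camera call takes 0.05 s, during which the arm holds its last target.

## Working session

There is one attempt and no reset: what is moved stays moved. The work goes in short steps, Python scripts to look and compute and a tool call to move; the robot and the scene stay as the last step left them, time stands still between calls to the robot, and variables do not carry over. Pictures are saved under pics/ and viewed, and the job is handed in when it is done.

Besides the shell and the picture viewer there is one more tool, called after ">>>" by a JSON object that holds its "name" and its "arguments", one argument or row to a line. servo_tool: Moves the arm, as the interface text tells. Its arguments: {"type":"object","properties":{"rot":{"type":"array","items":{"type":"array","items":{"type":"number"}}},"slide":{"type":"array","items":{"type":"array","items":{"type":"number"}}},"jaw":{"type":"array","items":{"type":"number"}},"squeeze":{"type":"number"}},"required":["rot","slide","jaw"]}

```bash
ls; mkdir -p pics
python3 - <<'E'
from workcell import sensors, cams, arm, finder
import cv2, numpy as np
s=sensors.read_state(); print({k:np.round(v,3).tolist() for k,v in s.items()})
for n in ['side','top']:
    im=cams.capture(n); cv2.imwrite(f'pics/{n}0.png',im[:,:,::-1]); m=cams.camera_model(n)
    print(n,np.round(m['mtx'],1).tolist(),m['k1'],np.round(m['R'],3).tolist(),np.round(m['t'],3).tolist(), -np.array(m['R']).T@m['t'])
    for t in ['oblong_stamp','square_stamp','round_stamp','tray','camera','camera_head','wax_block','tool_pot']:
        for d in finder.silhouettes(t,n): print(n,t,round(d['confidence'],2),d['bbox'],d['pixels'].sum())
print(arm.finger_overhang, sensors.read_state()['clock'])
E
```

```text
pics
{'clock': 0.0, 'joint_pos': [-1.325, 0.053, 1.402, -0.0, 1.689, -0.07], 'qvel': [-0.0, 0.001, 0.002, 0.0, 0.0, 0.0], 'joint_efforts': [0.001, -38.167, -36.019, 0.0, 0.006, -0.0], 'ee_pos': [0.163, -0.499, 0.255], 'tcp_rot': [-0.572, 0.416, -0.415, 0.573], 'wrist_force': [-0.286, 0.68, 0.124], 'torque': [0.039, 0.001, -0.011], 'grip_width': 1.001}
side [[440.5, 0.0, 282.6], [0.0, 440.5, 197.9], [0.0, 0.0, 1.0]] -0.08358908475163876 [[-0.968, -0.25, 0.005], [-0.162, 0.614, -0.773], [0.19, -0.749, -0.635]] [0.561, 0.177, 0.985] [0.38441965 0.76936992 0.75897812]
side oblong_stamp 0.73 [276.2, 264.6, 323.5, 302.9] 1292
side square_stamp 0.6 [254.8, 304.8, 291.2, 339.4] 1018
side square_stamp 0.37 [168.6, 177.9, 201.5, 232.1] 1245
side round_stamp 0.94 [314.6, 188.0, 341.3, 218.7] 626
side round_stamp 0.86 [300.1, 223.4, 324.2, 260.9] 755
side round_stamp 0.82 [360.6, 278.5, 393.1, 311.8] 783
side round_stamp 0.71 [237.6, 206.9, 260.1, 239.3] 640
side tray 0.74 [353.9, 193.0, 380.8, 220.9] 578
side tray 0.63 [229.8, 221.2, 352.6, 371.8] 6762
side tray 0.55 [298.6, 224.3, 323.3, 262.6
[... 435 characters left out ...]
top oblong_stamp 0.41 [156.9, 231.7, 189.5, 255.9] 628
top square_stamp 0.8 [156.6, 230.0, 193.4, 257.8] 660
top square_stamp 0.42 [382.5, 180.4, 429.6, 211.0] 1214
top round_stamp 0.97 [256.2, 240.8, 281.1, 268.6] 548
top round_stamp 0.77 [210.7, 311.8, 232.9, 339.1] 544
top round_stamp 0.75 [272.2, 168.1, 297.9, 197.4] 568
top round_stamp 0.66 [318.8, 243.0, 345.4, 269.1] 537
top tray 0.85 [148.1, 211.3, 301.3, 291.6] 7243
top camera 0.86 [374.5, 179.7, 429.4, 230.7] 2630
top camera_head 0.97 [381.0, 182.0, 429.2, 210.5] 1172
top camera_head 0.35 [147.3, 212.9, 300.7, 290.3] 7425
top wax_block 0.85 [326.0, 284.0, 362.6, 320.2] 750
top tool_pot 0.86 [260.8, 97.7, 295.3, 139.6] 934
0.025 0.9
```

Run:
```python
import cv2
for n,(x0,y0,x1,y1) in {'side':(150,110,410,390),'top':(130,80,450,350)}.items():
    im=cv2.imread(f'pics/{n}0.png')[y0:y1,x0:x1]; s=2 if n=='side' else 2
    cv2.imwrite(f'pics/{n}0z.png',cv2.resize(im,None,fx=s,fy=s,interpolation=cv2.INTER_CUBIC))
```

```text
(no output)
```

View pics/side0.png

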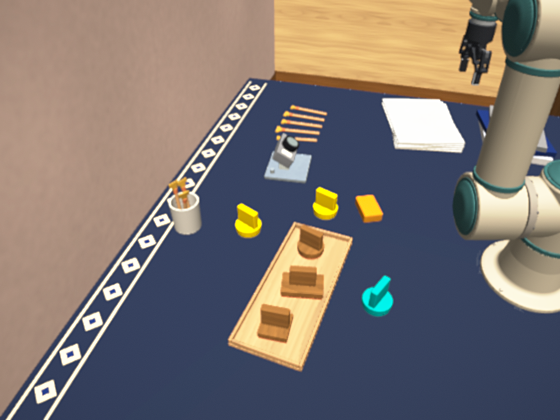

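View pics/top0.png

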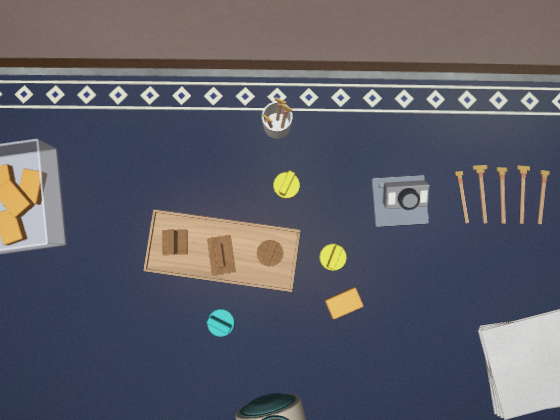

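```bash
sleep 1
```

```text
(no output)
```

View pics/side0z.png

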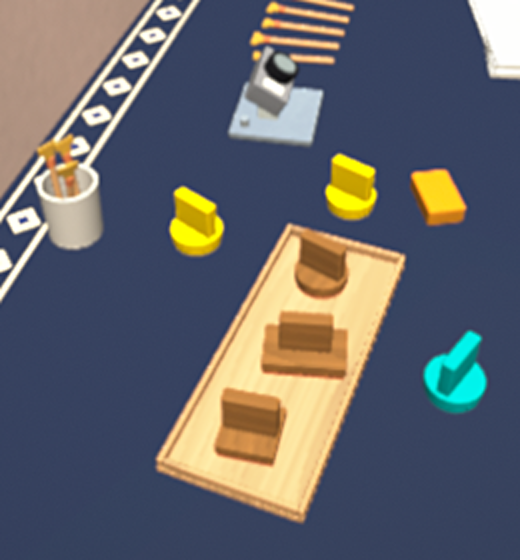

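View pics/top0z.png

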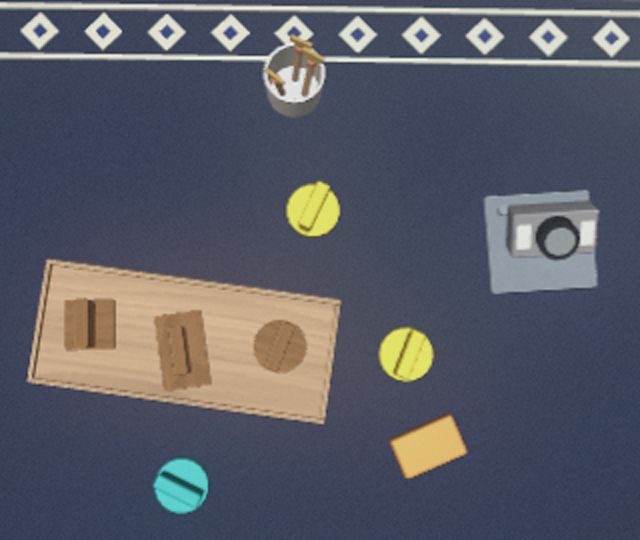

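The oblong stamp is the middle one in the tray: top picture (221,255), side picture (301,282). The camera stand is at about (402,200) in top and (288,160) in side. I'll zoom in further to measure.

```bash
cat > h.py <<'E'
import numpy as np, cv2
from scipy.optimize import least_squares
from workcell import sensors, cams, arm, finder
M={n:cams.camera_model(n) for n in ['side','top']}
for m in M.values():
    for k in ['mtx','R','t']: m[k]=np.array(m[k],float)
def dist(m): return np.array([m['k1'],0,0,0,0])
def proj(n,X):
    m=M[n]; p,_=cv2.projectPoints(np.asarray(X,float).reshape(-1,1,3),cv2.Rodrigues(m['R'])[0],m['t'],m['mtx'],dist(m)); return p[:,0]
def ray(n,uv):
    m=M[n]; q=cv2.undistortPoints(np.array(uv,float).reshape(-1,1,2),m['mtx'],dist(m))[:,0]
    d=np.c_[q,np.ones(len(q))]@m['R']; return -m['R'].T@m['t'], d/np.linalg.norm(d,axis=1)[:,None]
def atz(n,uv,z):
    c,d=ray(n,uv); return c+d*((z-c[2])/d[:,2])[:,None]
def tri(us,ut):
    r=least_squares(lambda X:np.r_[(proj('side',X)-us).ravel(),(proj('top',X)-ut).ravel()],[.45,0,.05]); return r.x,r.fun
E
python3 - <<'E'
import cv2
def crop(n,x0,y0,w,h,s,o):
    im=cv2.imread(f'pics/{n}0.png')[y0:y0+h,x0:x0+w]
    im=cv2.resize(im,None,fx=s,fy=s,interpolation=cv2.INTER_CUBIC)
    for i in range(0,w,10): cv2.putText(im,str(x0+i),(i*s,10),0,.35,(255,255,255),1); cv2.line(im,(i*s,0),(i*s,h*s),(255,255,255) if 0 else (90,90,90),1)
    for i in range(0,h,10): cv2.putText(im,str(y0+i),(0,i*s+4),0,.35,(255,255,255),1); cv2.line(im,(0,i*s),(w*s,i*s),(90,90,90),1)
    cv2.imwrite(f'pics/{o}.png',im)
crop('top',365,170,75,65,9,'tc'); crop('side',255,125,65,65,9,'sc')
crop('top',198,225,50,60,10,'to'); crop('side',265,255,70,60,10,'so')
E
```

```text
(no output)
```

View pics/tc.png

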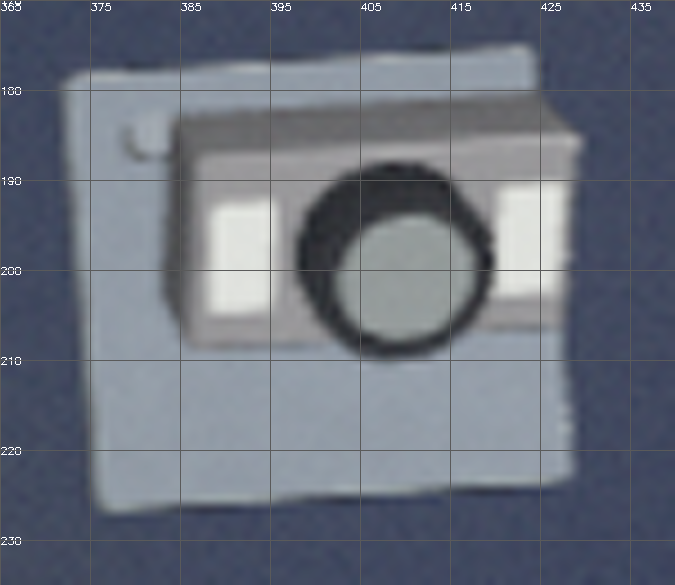

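View pics/sc.png

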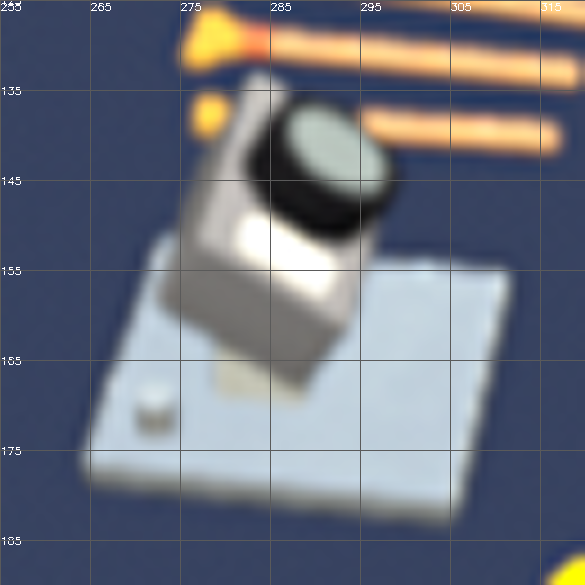

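View pics/to.png

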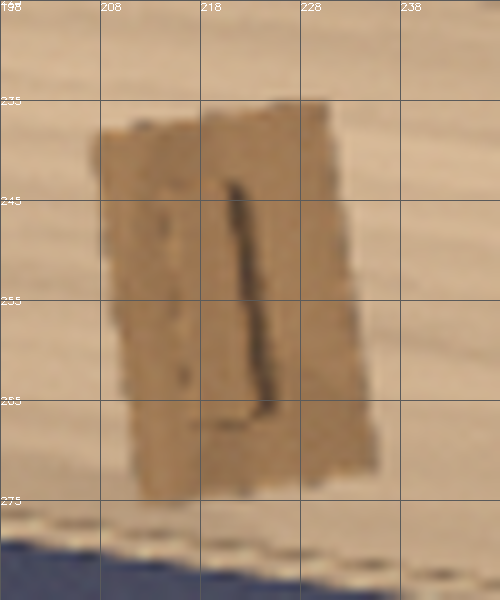

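View pics/so.png

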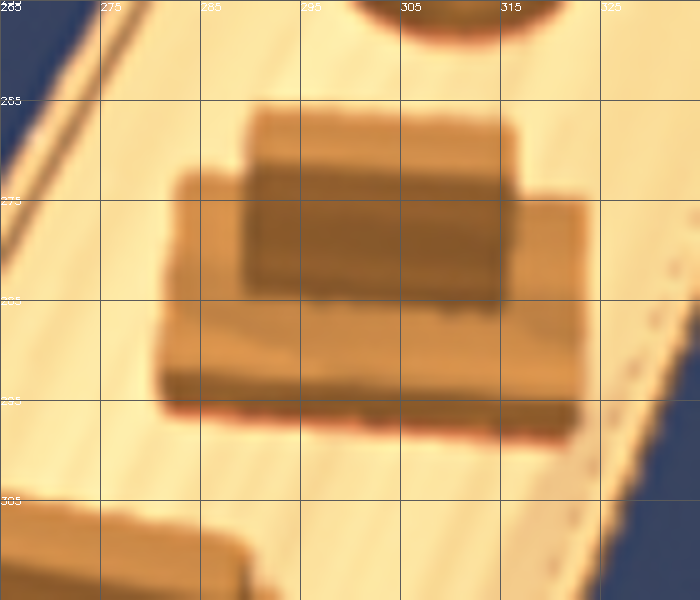

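```bash
cat > fit0.py <<'E'
from h import *
def Rz(a): c,s=np.cos(a),np.sin(a); return np.array([[c,-s,0],[s,c,0],[0,0,1]])
def Ry(a): c,s=np.cos(a),np.sin(a); return np.array([[c,0,s],[0,1,0],[-s,0,c]])
# oblong: local pts ; image points (grid coords, minus .5)
S=[((.045,.028,.02),(283,272)) if 0 else None]
side=[((45,-28,20),(283,272)),((-45,-28,20),(323.5,274.8)),((-45,28,20),(323,295.3)),((45,28,20),(281.3,292)),((45,28,0),(281.5,296.3)),((-45,28,0),(322.5,299.2)),
 ((28,-8,66),(290.3,265.3)),((-28,-8,66),(316.2,267)),((-28,8,66),(316.3,273)),((28,8,66),(289.8,271.2)),((28,8,20),(289.5,284.2)),((-28,8,20),(315.3,285.8))]
top=[((45,28,20),(207.3,238)),((45,-28,10),(230.8,235.2)),((-45,-28,10),(235.6,272)),((-45,28,20),(212.3,275.2))]
def f(p):
    R=Rz(p[3]); r=[]
    for n,L in (('side',side),('top',top)):
        X=np.array([l[0] for l in L])/1000@R.T+p[:3]; r.append(proj(n,X)-(np.array([l[1] for l in L])-.5))
    return np.vstack(r)
r=least_squares(lambda p:f(p).ravel(),[.4,.15,.006,0],loss='soft_l1'); print('oblong',r.x.round(4)); print(f(r.x).round(1).tolist())
X,e=tri(np.array([291.3,141.6])-.5,np.array([410.2,200.8])-.5); print('lens',X.round(4),e.round(2))
# camera fit: x,y,z(lens),yaw, plate ox,oy,hp, housing hx,hy,d
tp=[((60,65),(372,179)),((60,-65),(423.8,175.2)),((-60,-65),(428.7,223)),((-60,65),(376.3,226.8))]
sp=[((60,65),(264.3,177.3)),((-60,65),(305.3,180.8)),((-60,-65),(311.5,154.8)),((60,-65),(272,151))]
th=[((28,50),(386.3,187.2)),((28,-50),(429,184.8)),((-28,-50),(427.3,206.3)),((-28,50),(385.7,208.5))]
sh=[((28,50),(277,152.5)),((-28,50),(293.5,161.5)),((28,-50),(283.8,133.2))]
def g(p,tilt=np.pi/6):
    x,y,z,yaw,ox,oy,hp,hx,hy,d=p; R=Rz(yaw); H=R@Ry(-tilt); r=[]
    for n,P,Hh,l in (('top',tp,th,(410.2,200.8)),('side',sp,sh,(291.3,141.6))):
        A=np.array([[a/1000+ox,b/1000+oy,hp] for (a,b),_ in P])@R.T+[x,y,0]
        B=np.array([[a/1000+hx,b/1000+hy,-d] for (a,b),_ in Hh])@H.T+[x,y,z]
        I=np.array([q for _,q in P]+[q for _,q in Hh]+[l])-.5
        r.append(proj(n,np.vstack([A,B,[[x,y,z]]]))-I)
    return np.vstack(r)
r=least_squares(lambda p:g(p).ravel(),[.5,-.25,.094,0,0,0,.01,0,0,.02],loss='soft_l1',x_scale=.01); print('cam',r.x.round(4)); print(g(r.x).round(1).tolist())
for tl in (25,28,32,35):
    q=least_squares(lambda p:g(p,np.radians(tl)).ravel(),r.x,loss='soft_l1',x_scale=.01); print(tl,q.cost,r.cost)
x,y,z,yaw=r.x[:4]; H=Rz(yaw)@Ry(-np.pi/6); print('H',H.round(4).tolist(),'focus',np.array([x,y,z])+.16*H[:,2])
E
python3 fit0.py
```

```text
oblong [0.4929 0.1689 0.006  0.1599]
[[-0.2, -0.4], [0.5, -0.2], [0.4, -0.2], [-1.0, -0.2], [-1.2, 1.5], [0.3, 1.8], [-0.2, -0.5], [0.8, -0.3], [0.5, -0.5], [-0.3, -0.6], [-0.3, 0.8], [0.3, 1.2], [0.0, 0.1], [0.1, -0.4], [0.4, -0.1], [0.1, 0.3]]
lens [ 0.6221 -0.2645  0.0953] [ 0.67  0.07 -0.09 -0.53]
cam [ 6.220e-01 -2.645e-01  9.530e-02  8.290e-02  8.800e-03  1.000e-03
  1.260e-02 -1.000e-03  6.000e-04  2.220e-02]
[[-0.4, -0.8], [0.4, -0.5], [0.3, 0.3], [-0.4, 0.2], [-0.2, -0.0], [0.4, -0.6], [0.4, 0.2], [-0.4, 0.9], [-0.1, -0.5], [-0.3, -0.9], [0.6, 0.1], [-0.1, 0.6], [0.6, 0.5], [-0.2, -0.6], [0.5, 0.6], [-0.9, 0.2], [0.7, 0.1]]
25 5.005741512608473 3.6573039743848703
28 4.021272135694089 3.6573039743848703
32 3.5456470057481955 3.6573039743848703
35 3.889221008984064 3.6573039743848703
H [[0.863, -0.0828, -0.4983], [0.0717, 0.9966, -0.0414], [0.5, 0.0, 0.866]] focus [ 0.54229468 -0.27109819  0.23384465]
```

```bash
cat >> h.py <<'E'
from scipy.spatial.transform import Rotation as Ro
def plan(Rt,pt,s=None):
    s=s or sensors.read_state(); R=Ro.from_quat(s['tcp_rot']).as_matrix(); p=np.array(s['ee_pos'])
    return np.degrees(Ro.from_matrix(R.T@Rt).as_rotvec()).round(2), (R.T@(pt-p)*100).round(2)
E
python3 - <<'E'
from h import *
s=sensors.read_state(); R=Ro.from_quat(s['tcp_rot']).as_matrix(); print(R.round(3))
yaw=.16
sx=np.array([np.cos(yaw),np.sin(yaw),0]); sy=np.array([-sx[1],sx[0],0])
for sg in (1,-1):
    x=sg*sy; y=np.array([0,0,-1.]); T=np.c_[x,y,np.cross(x,y)]
    print(sg,T.round(3).tolist(),plan(T,np.array([.4929,.1689,.18])))
    print(' yaw of tool x now',np.arctan2(R[1,0],R[0,0]),'->',np.arctan2(x[1],x[0]))
E
```

```text
[[ 0.311  0.     0.951]
 [-0.951 -0.     0.311]
 [ 0.    -1.     0.   ]]
1 [[-0.159, 0.0, -0.987], [0.987, 0.0, -0.159], [0.0, -1.0, -0.0]] (array([ 1.0000e-02, -1.7107e+02,  0.0000e+00]), array([-53.25,   7.63,  52.09]))
 yaw of tool x now -1.2549837077737238 -> 1.7307963267948967
-1 [[0.159, 0.0, 0.987], [-0.987, 0.0, 0.159], [-0.0, -1.0, 0.0]] (array([-0.  ,  8.93,  0.01]), array([-53.25,   7.63,  52.09]))
 yaw of tool x now -1.2549837077737238 -> -1.4107963267948966
```

>>> {"name": "servo_tool", "arguments": {
  "rot": [
    [0,-90,0],
    [0,-90,0],
    [0,-90,0],
    [0,-90,0],
    [0,-90,0],
    [0,-90,0],
    [0,-90,0],
    [0,-90,0]
  ],
  "slide": [
    [-29,0,40],
    [-29,0,40],
    [-29,0,40],
    [-29,0,40],
    [-29,0,40],
    [-29,0,40],
    [-29,0,40],
    [-29,0,40]
  ],
  "jaw": [1,1,1,0,0,0,0,0]
}}

```text
clock: 1.57
ee_pos: [0.3595, -0.2274, 0.2566]
tcp_rot: [0.702, -0.088, 0.088, -0.701]
wrist_force: [1.1, 0.4, -0.1]
grip_width: 0.503
```

```bash
cat > p1.py <<'E'
from h import *
import sys
yaw=.16; sx=np.array([np.cos(yaw),np.sin(yaw),0]); sy=np.array([-sx[1],sx[0],0])
x=sy; y=np.array([0,0,-1.]); T=np.c_[x,y,np.cross(x,y)]
s=sensors.read_state(); print(np.round(s['ee_pos'],4),np.round(s['joint_pos'],2),s['clock'],s['grip_width'],np.round(s['wrist_force'],1))
print(plan(T,np.array([.4929,.1689,float(sys.argv[1])])))
E
python3 p1.py .15
```

```text
[ 0.3595 -0.2274  0.2566] [-0.65 -0.24  1.67 -0.    1.71 -0.4 ] 1.5667 0.5025493943986781 [ 1.1  0.4 -0.1]
(array([ 7.0000e-02, -1.1344e+02,  1.0000e-02]), array([ 3.14, 10.64, 41.7 ]))
```

>>> {"name": "servo_tool", "arguments": {
  "rot": [
    [0,-113,0],
    [0,-113,0],
    [0,-113,0],
    [0,-113,0],
    [0,-113,0],
    [0,-113,0],
    [0,-113,0],
    [0,-113,0]
  ],
  "slide": [
    [3,10,42],
    [3,10,42],
    [3,10,42],
    [3,10,42],
    [3,10,42],
    [3,10,42],
    [3,10,42],
    [3,10,42]
  ],
  "jaw": [0,0,0,0,0,0,0,0]
}}

```text
clock: 2.23
ee_pos: [0.463, 0.0801, 0.1791]
tcp_rot: [0.658, 0.26, -0.259, -0.658]
wrist_force: [1.0, 0.1, 0.9]
grip_width: 0.503
```

```bash
python3 p1.py .15
```

```text
[0.463  0.0801 0.1791] [ 0.09 -0.07  1.67 -0.    1.53 -0.66] 2.2333 0.5029511033651357 [1.  0.1 0.9]
(array([ 5.000e-02, -5.611e+01,  1.000e-02]), array([8.24, 2.91, 4.45]))
```

>>> {"name": "servo_tool", "arguments": {
  "rot": [
    [0,-56,0],
    [0,-56,0],
    [0,-56,0],
    [0,-56,0],
    [0,-56,0],
    [0,-56,0],
    [0,-56,0],
    [0,-56,0]
  ],
  "slide": [
    [8.2,2.9,4.4],
    [8.2,2.9,4.4],
    [8.2,2.9,4.4],
    [8.2,2.9,4.4],
    [8.2,2.9,4.4],
    [8.2,2.9,4.4],
    [8.2,2.9,4.4],
    [8.2,2.9,4.4]
  ],
  "jaw": [0,0,0,0,0,0,0,0]
}}

```text
clock: 2.9
ee_pos: [0.4932, 0.166, 0.1502]
tcp_rot: [-0.459, -0.538, 0.538, 0.459]
wrist_force: [0.2, 0.3, 0.3]
grip_width: 0.5
```

>>> {"name": "servo_tool", "arguments": {
  "rot": [
    [0,0,0],
    [0,0,0]
  ],
  "slide": [
    [0,0,0],
    [0,0,0]
  ],
  "jaw": [0,0]
}}

```text
clock: 3.07
ee_pos: [0.4933, 0.1659, 0.1503]
tcp_rot: [-0.462, -0.536, 0.536, 0.462]
wrist_force: [-0.0, 0.1, -0.4]
grip_width: 0.5
```

```bash
python3 p1.py .062
python3 - <<'E'
from h import *
for n,b in (('side',(230,160,160,150)),('top',(160,190,120,110))):
    im=cams.capture(n); x,y,w,h=b
    cv2.imwrite(f'pics/{n}1.png',im[:,:,::-1]); cv2.imwrite(f'pics/{n}1z.png',cv2.resize(im[y:y+h,x:x+w,::-1],None,fx=4,fy=4,interpolation=cv2.INTER_CUBIC))
E
```

```text
[0.4933 0.1659 0.1503] [ 0.25  0.1   1.56 -0.    1.48 -1.47] 3.0667 0.49992206922643573 [-0.   0.1 -0.4]
(array([ 0.  , -0.66, -0.  ]), array([ 0.31,  8.83, -0.01]))
```

View pics/side1z.png

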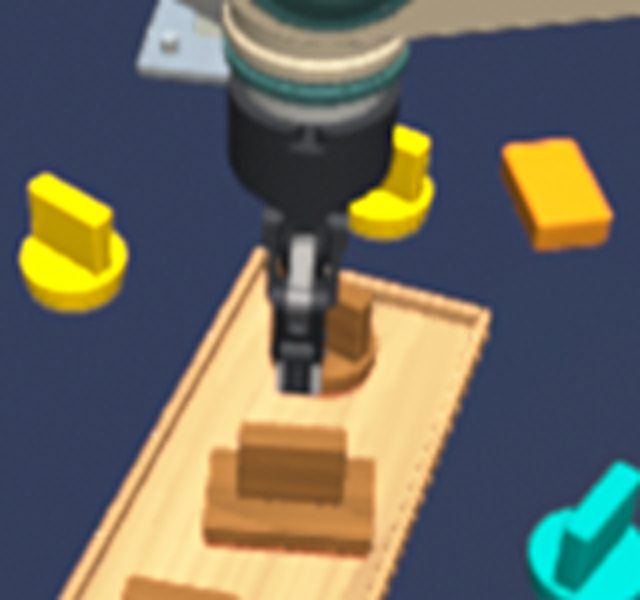

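View pics/top1z.png

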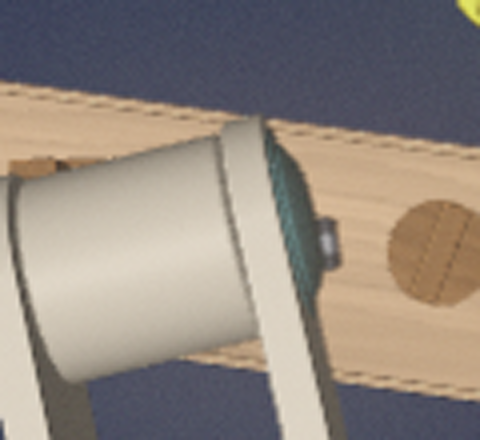

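>>> {"name": "servo_tool", "arguments": {
  "rot": [
    [0,-0.7,0],
    [0,-0.7,0],
    [0,-0.7,0],
    [0,-0.7,0],
    [0,-0.7,0],
    [0,-0.7,0]
  ],
  "slide": [
    [0.3,2,0],
    [0.3,4,0],
    [0.3,6,0],
    [0.3,7.5,0],
    [0.3,8.8,0],
    [0.3,8.8,0]
  ],
  "jaw": [0,0,0,0,0,0]
}}

```text
clock: 3.67
ee_pos: [0.4911, 0.1683, 0.0593]
tcp_rot: [-0.457, -0.537, 0.54, 0.459]
wrist_force: [-0.9, 0.3, -0.7]
grip_width: 0.503
```

```bash
python3 p1.py .062
python3 - <<'E'
from h import *
for n,b in (('side',(250,200,130,120)),):
    im=cams.capture(n); x,y,w,h=b
    s=sensors.read_state(); R=Ro.from_quat(s['tcp_rot']).as_matrix()
    p=np.array(s['ee_pos']); q=proj(n,[p+R[:,1]*.006,p+R[:,1]*.025])
    o=np.ascontiguousarray(cv2.resize(im[y:y+h,x:x+w,::-1],None,fx=5,fy=5,interpolation=cv2.INTER_CUBIC))
    for u in q: cv2.circle(o,tuple(((u-[x,y]+.5)*5).astype(int).tolist()),3,(255,0,255),-1)
    cv2.imwrite(f'pics/{n}2z.png',o)
E
```

```text
[0.4911 0.1683 0.0593] [ 0.26  0.2   1.64 -0.    1.3  -1.47] 3.6667 0.5026841117050219 [-0.9  0.3 -0.7]
(array([-0.3 ,  0.1 , -0.04]), array([ 0.03, -0.27, -0.18]))
```

View pics/side2z.png

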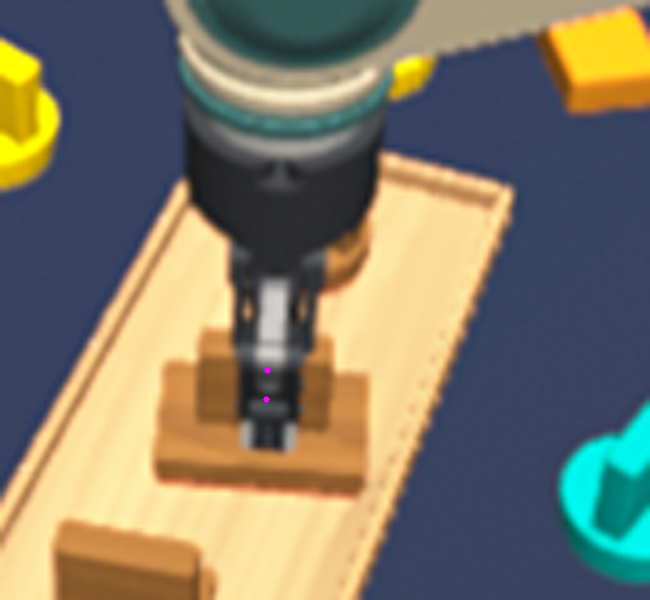

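>>> {"name": "servo_tool", "arguments": {
  "rot": [
    [0,0,0],
    [0,0,0],
    [0,0,0],
    [0,0,0],
    [0,0,0],
    [0,0,0],
    [0,0,0],
    [0,0,0]
  ],
  "slide": [
    [0,0,0],
    [0,0,0],
    [0,0,0],
    [0,0,0],
    [0,0,0],
    [0,0,0],
    [0,0,0],
    [0,0,0]
  ],
  "jaw": [0,0,-1,-1,-1,-1,-1,-1],
  "squeeze": 60
}}

```text
clock: 4.38
ee_pos: [0.4933, 0.1689, 0.0632]
tcp_rot: [0.458, 0.54, -0.539, -0.457]
wrist_force: [-1.3, -1.8, 6.2]
grip_width: 0.181
```

```bash
python3 p1.py .062
```

```text
[0.4933 0.1689 0.0632] [ 0.26  0.2   1.64 -0.    1.3  -1.48] 4.3833 0.18105905145736031 [-1.3 -1.8  6.2]
(array([ 0.09,  0.21, -0.01]), array([0.01, 0.12, 0.04]))
```

>>> {"name": "servo_tool", "arguments": {
  "rot": [
    [0,0,0],
    [0,0,0],
    [0,0,0],
    [0,0,0],
    [0,0,0],
    [0,0,0],
    [0,0,0],
    [0,0,0]
  ],
  "slide": [
    [0,-1,0],
    [0,-3,0],
    [0,-6,0],
    [0,-9,0],
    [0,-12,0],
    [0,-15,0],
    [0,-18,0],
    [0,-20,0]
  ],
  "jaw": [-1,-1,-1,-1,-1,-1,-1,-1]
}}

```text
clock: 5.05
ee_pos: [0.4928, 0.1689, 0.2655]
tcp_rot: [0.458, 0.54, -0.539, -0.457]
wrist_force: [0.8, -0.1, -2.8]
grip_width: 0.177
```

```bash
cat > p2.py <<'E'
from h import *
yaw=.083; c,s_=np.cos(yaw),np.sin(yaw)
H=np.array([[c,-s_,0],[s_,c,0],[0,0,1]])@Ro.from_euler('y',-30,degrees=True).as_matrix()
F=np.array([.622,-.2645,.0945])+.16*H[:,2]
def goal(dz=.0572,lat=0,back=0):
    x=H[:,0]; y=-H[:,2]; T=np.c_[x,y,np.cross(x,y)]
    return T,F+(dz+back)*H[:,2]+lat*H[:,1]
if __name__=='__main__':
    s=sensors.read_state(); print(np.round(s['ee_pos'],4),np.round(s['joint_pos'],2),s['clock'],s['grip_width'],np.round(s['wrist_force'],1))
    T,p=goal(); print(p.round(4),plan(T,p)); print('back6',plan(*goal(back=.06)))
E
python3 p2.py
```

```text
[0.4928 0.1689 0.2655] [ 0.26  0.04  1.4   0.    1.7  -1.48] 5.05 0.17697805024174537 [ 0.8 -0.1 -2.8]
[ 0.5138 -0.2735  0.2826] (array([-24.62,  92.27, -22.67]), array([-43.99,  -1.74,   5.14]))
back6 (array([-24.62,  92.27, -22.67]), array([-43.75,  -6.94,   8.12]))
```

>>> {"name": "servo_tool", "arguments": {
  "rot": [
    [-1.2,4.5,-1.1],
    [-2.9,11,-2.7],
    [-4.8,18,-4.4],
    [-6.7,25,-6.1],
    [-8.5,32,-7.9],
    [-10.4,39,-9.6],
    [-12.3,46,-11.3],
    [-14.1,53,-13]
  ],
  "slide": [
    [-1.5,-0.5,0.3],
    [-4.5,-1,0.9],
    [-8,-1.5,1.5],
    [-11.5,-2,2.2],
    [-15,-2.5,3],
    [-18.5,-3,3.5],
    [-22,-3.5,4],
    [-25.5,-4,4.7]
  ],
  "jaw": [-1,-1,-1,-1,-1,-1,-1,-1]
}}

```text
clock: 5.72
ee_pos: [0.4872, -0.0919, 0.3023]
tcp_rot: [-0.635, -0.39, 0.169, 0.645]
wrist_force: [1.3, 0.4, -2.4]
grip_width: 0.177
```

```bash
python3 p2.py
```

```text
[ 0.4872 -0.0919  0.3023] [-0.38 -0.21  1.58  0.23  1.55 -1.18] 5.7167 0.17679171417330206 [ 1.3  0.4 -2.4]
[ 0.5138 -0.2735  0.2826] (array([-10.88,  40.54, -10.18]), array([-11.84,   0.14, -14.16]))
back6 (array([-10.88,  40.54, -10.18]), array([-12.42,  -5.66, -12.76]))
```

>>> {"name": "servo_tool", "arguments": {
  "rot": [
    [-1.8,6.8,-1.7],
    [-3.5,13,-3.3],
    [-5.2,19.5,-4.9],
    [-7,26,-6.5],
    [-8.6,32,-8],
    [-9.9,37,-9.3],
    [-10.9,40.5,-10.2],
    [-10.9,40.5,-10.2]
  ],
  "slide": [
    [-2,0,-2.4],
    [-4,0,-4.7],
    [-6,0,-7],
    [-8,0,-9.3],
    [-9.6,0,-11.5],
    [-11,0.1,-13.2],
    [-11.8,0.1,-14.2],
    [-11.8,0.1,-14.2]
  ],
  "jaw": [-1,-1,-1,-1,-1,-1,-1,-1]
}}

```text
clock: 6.38
ee_pos: [0.515, -0.2735, 0.2815]
tcp_rot: [-0.675, -0.211, -0.153, 0.69]
wrist_force: [-0.3, -0.6, -2.0]
grip_width: 0.181
```

>>> {"name": "servo_tool", "arguments": {
  "rot": [
    [0,0,0],
    [0,0,0],
    [0,0,0],
    [0,0,0],
    [0,0,0],
    [0,0,0]
  ],
  "slide": [
    [0,0,0],
    [0,0,0],
    [0,0,0],
    [0,0,0],
    [0,0,0],
    [0,0,0]
  ],
  "jaw": [-1,-1,-1,-1,-1,-1]
}}

```text
clock: 6.88
ee_pos: [0.5161, -0.2715, 0.2836]
tcp_rot: [-0.675, -0.214, -0.152, 0.69]
wrist_force: [0.2, -0.1, -2.3]
grip_width: 0.18
```

```bash
python3 p2.py;  python3 - <<'E'
from h import *
def crop(n,im,x0,y0,w,h,s,o):
    im=cv2.resize(im[y0:y0+h,x0:x0+w,::-1],None,fx=s,fy=s,interpolation=cv2.INTER_CUBIC)
    for i in range(0,w,10): cv2.putText(im,str(x0+i),(i*s,10),0,.35,(255,255,255),1); cv2.line(im,(i*s,0),(i*s,h*s),(90,90,90),1)
    for i in range(0,h,10): cv2.putText(im,str(y0+i),(0,i*s+4),0,.35,(255,255,255),1); cv2.line(im,(0,i*s),(w*s,i*s),(90,90,90),1)
    cv2.imwrite(f'pics/{o}.png',im)
for n,b in (('side',(255,70,90,75,8)),('top',(365,170,85,75,9))):
    im=cams.capture(n); cv2.imwrite(f'pics/{n}3.png',im[:,:,::-1]); crop(n,im,*b,f'{n}3z')
E
```

```text
[ 0.5161 -0.2715  0.2836] [-0.7  -0.07  1.54  0.38  1.31 -0.83] 6.8833 0.18042035789548627 [ 0.2 -0.1 -2.3]
[ 0.5138 -0.2735  0.2826] (array([-0.08,  0.42,  0.  ]), array([-0.27, -0.03, -0.18]))
back6 (array([-0.08,  0.42,  0.  ]), array([-0.27, -6.03, -0.17]))
```

View pics/side3.png

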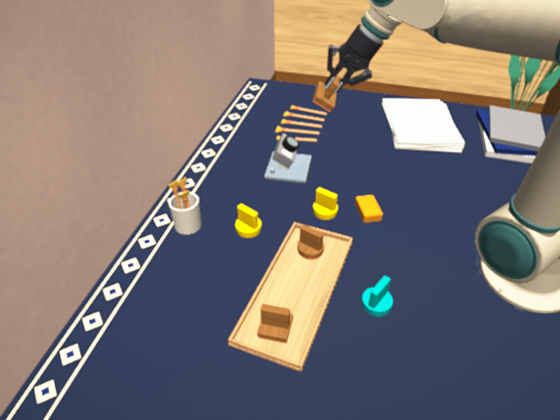

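View pics/top3.png

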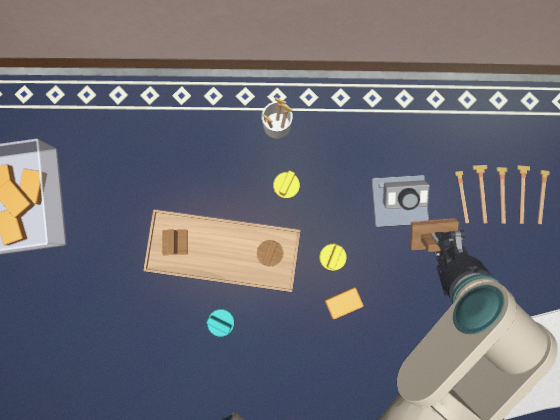

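View pics/side3z.png

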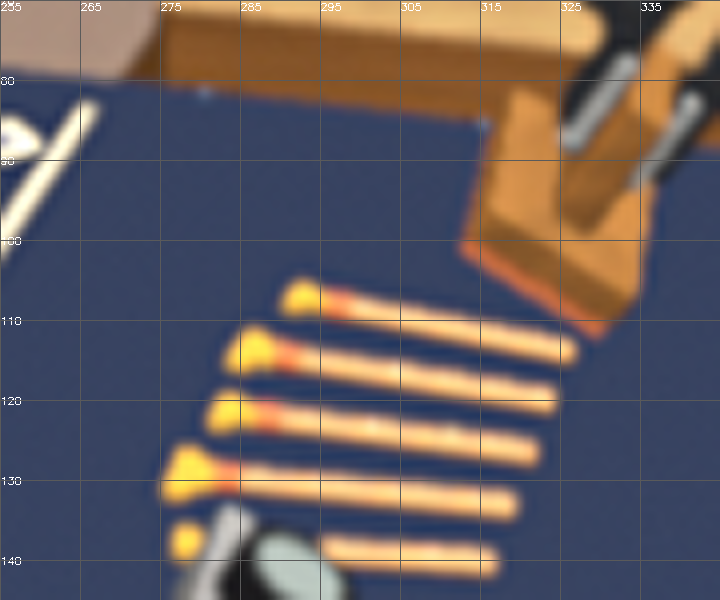

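View pics/top3z.png

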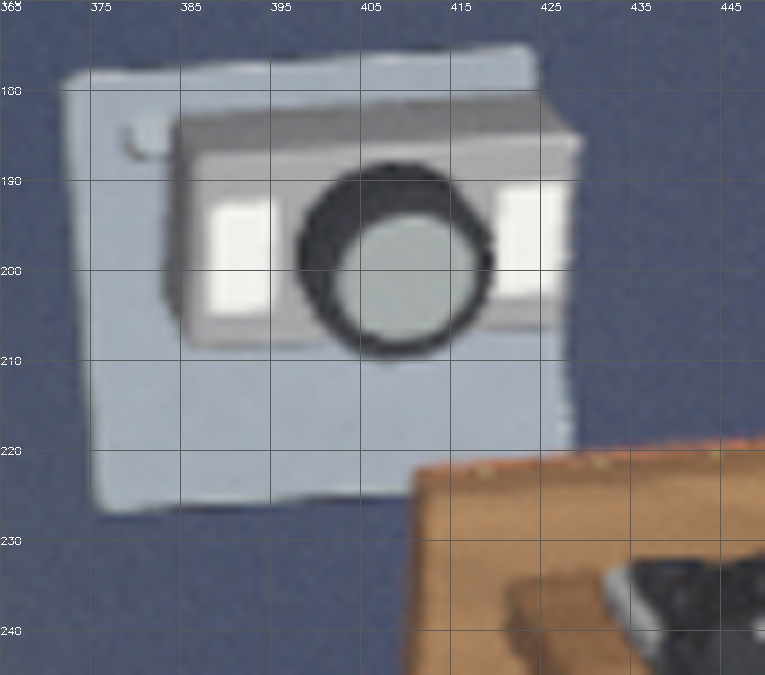

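```bash
cat > ov.py <<'E'
from p2 import *
import sys
def box(x0,x1,y0,y1,z0,z1):
    return np.array([[x,y,z] for z in (z0,z1) for x,y in ((x0,y0),(x1,y0),(x1,y1),(x0,y1))])/1000
E_=[(0,1),(1,2),(2,3),(3,0),(4,5),(5,6),(6,7),(7,4),(0,4),(1,5),(2,6),(3,7)]
def draw(o,n,R,t,col,b,fx):
    for B in (box(-45,45,-28,28,0,20),box(-28,28,-8,8,20,66)):
        q=(proj(n,B@R.T+t)-b[:2]+.5)*fx
        for i,j in E_: cv2.line(o,tuple(q[i].astype(int).tolist()),tuple(q[j].astype(int).tolist()),col,1,cv2.LINE_AA)
def stampR(T): # tool frame -> stamp rot (x=tool z? , z=-tool y, y=tool x)
    return np.c_[np.cross(T[:,0],-T[:,1]),T[:,0],-T[:,1]]
def go(k,R,t,col=(255,0,255),suf='o'):
    for n,b,fx in (('side',(255,70,100,75),8),('top',(365,170,100,80),8)):
        im=cv2.imread(f'pics/{n}{k}.png'); x,y,w,h=b
        o=np.ascontiguousarray(cv2.resize(im[y:y+h,x:x+w],None,fx=fx,fy=fx,interpolation=cv2.INTER_CUBIC))
        draw(o,n,R,t,col,b,fx)
        for i in range(0,w,10): cv2.putText(o,str(x+i),(i*fx,10),0,.35,(255,255,255),1)
        for i in range(0,h,10): cv2.putText(o,str(y+i),(0,i*fx+4),0,.35,(255,255,255),1)
        cv2.imwrite(f'pics/{n}{k}{suf}.png',o)
if __name__=='__main__':
    s=sensors.read_state(); T=Ro.from_quat(s['tcp_rot']).as_matrix(); p=np.array(s['ee_pos'])
    go('3',stampR(T),p+T[:,1]*.0572)
E
python3 ov.py
```

```text
(no output)
```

View pics/side3o.png

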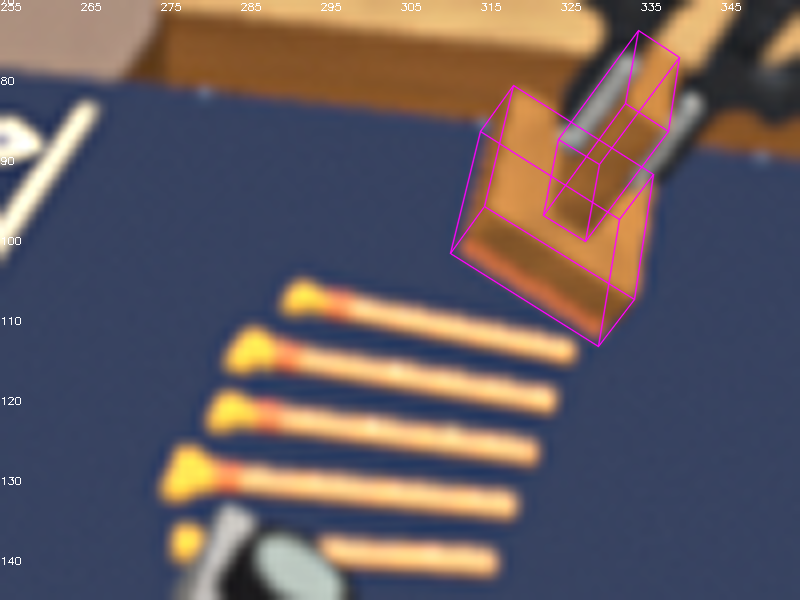

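View pics/top3o.png

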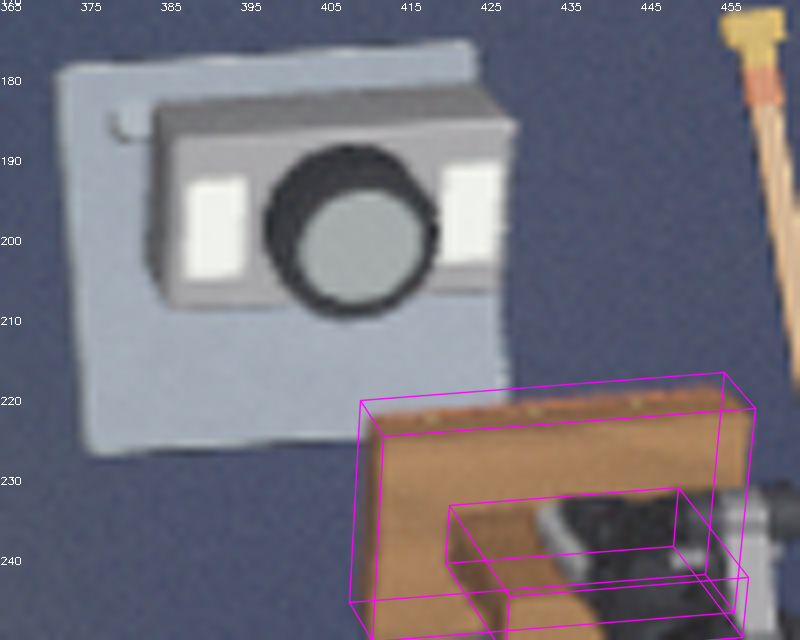

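```bash
cat > z.py <<'E'
import cv2,sys
def z(src,x0,y0,w,h,s,o):
    im=cv2.resize(cv2.imread(f'pics/{src}.png')[y0:y0+h,x0:x0+w],None,fx=s,fy=s,interpolation=cv2.INTER_LANCZOS4)
    for i in range(0,w,5):
        cv2.putText(im,str(x0+i),(i*s,10),0,.4,(255,255,255),1); cv2.line(im,(i*s,0),(i*s,h*s),(120,120,120),1)
    for i in range(0,h,5):
        cv2.putText(im,str(y0+i),(0,i*s+4),0,.4,(255,255,255),1); cv2.line(im,(0,i*s),(w*s,i*s),(120,120,120),1)
    cv2.imwrite(f'pics/{o}.png',im)
a=sys.argv; z(a[1],*map(int,a[2:7]),a[7])
E
python3 z.py side3 308 74 40 42 14 s3a; python3 z.py top3 406 214 58 40 13 t3a; python3 z.py side0 277 260 50 42 14 s0a
```

```text
(no output)
```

View pics/s3a.png

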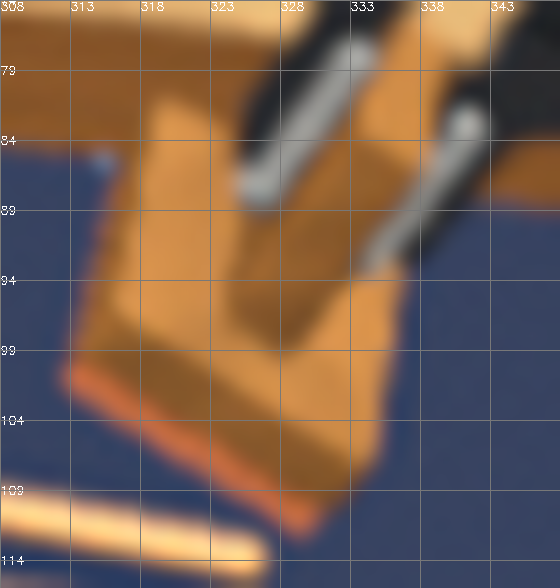

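View pics/t3a.png

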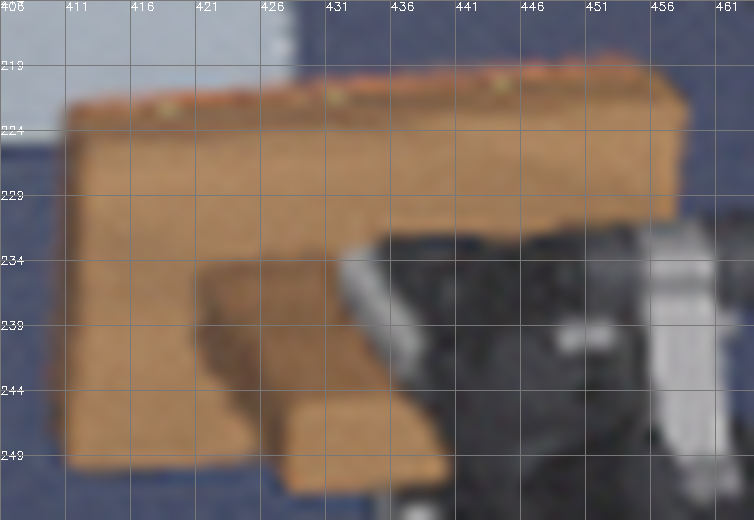

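View pics/s0a.png

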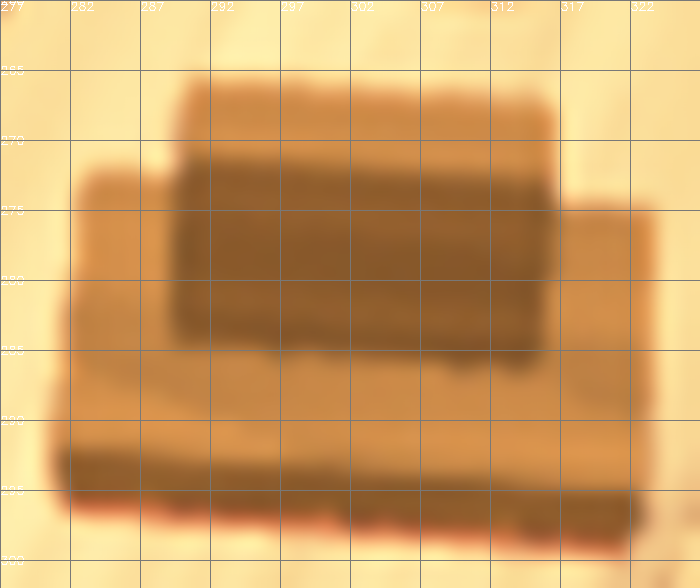

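```bash
cat > fit3.py <<'E'
from ov import *
side=[((-45,28,20),(316.3,96.7)),((-45,-28,20),(334.7,107.2)),((45,28,20),(320,81.3)),((-28,8,20),(324.3,95.3)),((-28,-8,20),(328.5,99.2)),((-28,8,66),(333.3,83)),((-28,-8,66),(338.2,86.2)),((-43.5,26.5,0),(313,101.3)),((-43.5,-26.5,0),(330,112.3))]
top=[((-45,28,20),(411.8,224.3)),((45,28,20),(458.3,222)),((-45,-28,20),(411.2,249.8)),((-28,8,66),(428.3,244.8)),((-28,-8,66),(427.8,251.5)),((-28,8,20),(421.5,234)),((43.5,26.5,0),(455,218.5)),((-43.5,26.5,0),(411.3,222.3))]
s=sensors.read_state(); T=Ro.from_quat(s['tcp_rot']).as_matrix(); p0=np.array(s['ee_pos'])+T[:,1]*.0572; R0=stampR(T)
def f(q,full):
    rv=q[3:6] if full else np.array([0,q[3],0])
    R=R0@Ro.from_rotvec(rv).as_matrix(); t=p0+R0@q[:3]
    return np.vstack([proj(n,np.array([a for a,_ in L])/1000@R.T+t)-(np.array([b for _,b in L])-.5) for n,L in (('side',side),('top',top))])
if __name__=='__main__':
  for full in (0,1):
    r=least_squares(lambda q:f(q,full).ravel(),np.zeros(6 if full else 4),loss='soft_l1',x_scale=.01)
    print('shift in stamp axes mm',(r.x[:3]*1000).round(1),'rot deg',np.degrees(r.x[3:]).round(1),'world',(p0+R0@r.x[:3]).round(4)); print(f(r.x,full).round(1).tolist())
    rv=r.x[3:6] if full else np.array([0,r.x[3],0]); R=R0@Ro.from_rotvec(rv).as_matrix(); t=p0+R0@r.x[:3]
    print('err in head frame mm (x,y,z):',((t-F)@H*1000).round(1),'  z-angle',np.degrees((H.T@R)[:2,2]).round(1),'x',np.degrees((H.T@R)[[0,2],0]).round(1))
E
python3 fit3.py
```

```text
shift in stamp axes mm [-0.6 -0.3  1.8] rot deg [-0.5] world [ 0.5433 -0.2687  0.2354]
[[-0.3, -1.2], [-0.0, 0.1], [-0.3, -1.1], [-0.9, 1.4], [0.1, 0.8], [0.3, -0.2], [0.8, 0.0], [-0.8, 0.2], [-0.2, 0.2], [0.9, 0.8], [1.1, -0.3], [0.1, 0.9], [-0.0, 0.3], [-0.1, 1.2], [-0.5, -0.2], [-0.1, -0.5], [-0.7, -1.1]]
err in head frame mm (x,y,z): [2.2 2.3 1.4]   z-angle [-0.   0.4] x [0.4 0.4]
shift in stamp axes mm [-0.7 -1.6  1.8] rot deg [-1.8 -0.5 -0.7] world [ 0.5423 -0.2688  0.2347]
[[-0.5, -0.9], [0.2, -0.1], [-0.2, -0.6], [-0.9, 1.5], [0.2, 0.8], [-0.2, -0.4], [0.4, -0.3], [-0.7, 0.6], [0.2, 0.1], [1.0, 0.6], [1.0, 0.0], [0.1, 1.1], [0.0, -0.3], [-0.0, 0.7], [-0.5, -0.2], [-0.3, 0.1], [-0.7, -0.9]]
err in head frame mm (x,y,z): [1.  2.4 1.4]   z-angle [1.8 0.4] x [-0.3  0.4]
```

>>> {"name": "servo_tool", "arguments": {
  "rot": [
    [0,0.4,0],
    [0,0.4,0],
    [0,0.4,0],
    [0,0.4,0],
    [0,0.4,0],
    [0,0.4,0]
  ],
  "slide": [
    [-0.25,0.1,-0.2],
    [-0.25,0.1,-0.2],
    [-0.25,0.1,-0.2],
    [-0.25,0.1,-0.2],
    [-0.25,0.1,-0.2],
    [-0.25,0.1,-0.2]
  ],
  "jaw": [-1,-1,-1,-1,-1,-1]
}}

```text
clock: 7.48
ee_pos: [0.5145, -0.2741, 0.2814]
tcp_rot: [-0.674, -0.211, -0.155, 0.69]
wrist_force: [-0.9, 0.7, -2.5]
grip_width: 0.179
```

```bash
python3 p2.py
python3 - <<'E'
from ov import *
for n in ('side','top'):
    cv2.imwrite(f'pics/{n}4.png',cams.capture(n)[:,:,::-1])
go('4',stampR(goal()[0]),F+0*H[:,0],(255,255,0))
a=cv2.imread('pics/side0.png').astype(int); b=cv2.imread('pics/side4.png').astype(int)
for k in ('side','top'):
    d=np.abs(cv2.imread(f'pics/{k}0.png').astype(int)-cv2.imread(f'pics/{k}4.png')).sum(2)
    for nm,bx in {'side':{'pot':(165,175,205,235),'sq':(252,304,292,342),'rd':(298,223,326,262),'wax':(352,190,383,223),'cam':(263,130,312,186)},'top':{'pot':(258,95,297,142),'sq':(156,228,193,258),'rd':(255,239,283,270),'wax':(325,283,364,321),'cam':(370,176,408,226)}}[k].items():
        x,y,u,v=bx; print(k,nm,'mean diff',d[y:v,x:u].mean().round(1),'n>90',(d[y:v,x:u]>90).sum())
E
```

```text
[ 0.5145 -0.2741  0.2814] [-0.71 -0.07  1.54  0.38  1.31 -0.83] 7.4833 0.17866481672919182 [-0.9  0.7 -2.5]
[ 0.5138 -0.2735  0.2826] (array([-0.06, -0.04,  0.  ]), array([ 0.  , -0.14,  0.06]))
back6 (array([-0.06, -0.04,  0.  ]), array([ 0.  , -6.14,  0.07]))
side pot mean diff 4.1 n>90 0
side sq mean diff 3.8 n>90 0
side rd mean diff 3.7 n>90 0
side wax mean diff 3.3 n>90 0
side cam mean diff 4.0 n>90 0
top pot mean diff 41.9 n>90 0
top sq mean diff 44.4 n>90 0
top rd mean diff 45.8 n>90 0
top wax mean diff 39.7 n>90 0
top cam mean diff 44.7 n>90 0
```

View pics/side4o.png

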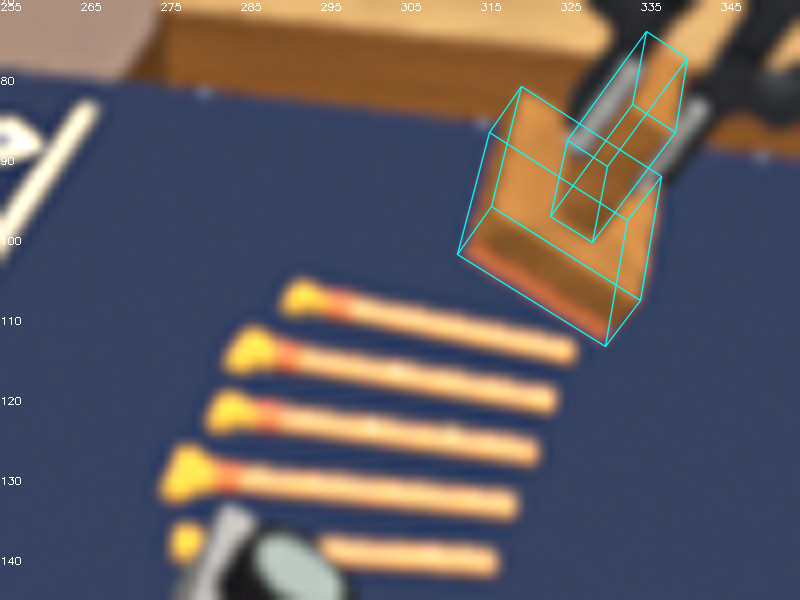

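View pics/top4o.png

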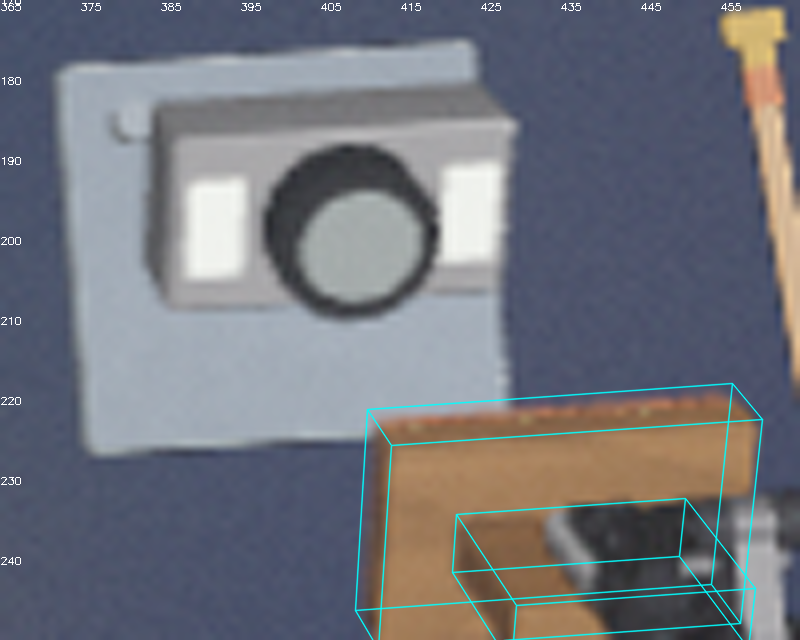

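>>> {"name": "servo_tool", "arguments": {
  "rot": [
    [0,0,0],
    [0,0,0],
    [0,0,0],
    [0,0,0],
    [0,0,0],
    [0,0,0],
    [0,0,0],
    [0,0,0]
  ],
  "slide": [
    [0,0,0],
    [0,0,0],
    [0,0,0],
    [0,0,0],
    [0,0,0],
    [0,0,0],
    [0,0,0],
    [0,0,0]
  ],
  "jaw": [-1,-1,-1,-1,-1,-1,-1,-1]
}}

```text
clock: 8.25
ee_pos: [0.5145, -0.2741, 0.2813]
tcp_rot: [-0.674, -0.211, -0.155, 0.69]
wrist_force: [-0.8, -0.7, -1.7]
grip_width: 0.178
```

```bash
python3 p2.py; python3 -c "
from ov import *
for n in ('side','top'): cv2.imwrite(f'pics/{n}5.png',cams.capture(n)[:,:,::-1])
s=sensors.read_state(); T=Ro.from_quat(s['tcp_rot']).as_matrix(); p=np.array(s['ee_pos'])
for n in ('side','top'):
    a=[cv2.imread(f'pics/{n}{k}.png',0).astype(np.float32) for k in (4,5)]
    x,y,w,h=(308,74,40,42) if n=='side' else (406,214,58,40)
    print(n,cv2.phaseCorrelate(a[0][y:y+h,x:x+w],a[1][y:y+h,x:x+w]))
"
```

```text
[ 0.5145 -0.2741  0.2813] [-0.71 -0.07  1.54  0.38  1.31 -0.83] 8.25 0.17782945238993655 [-0.8 -0.7 -1.7]
[ 0.5138 -0.2735  0.2826] (array([-0.07, -0.04, -0.01]), array([ 0.01, -0.14,  0.06]))
back6 (array([-0.07, -0.04, -0.01]), array([ 0.01, -6.14,  0.07]))
side ((-0.01963785071897206, 0.5139421927400392), 1.0094568317466313)
top ((-0.025849381455433473, -0.016505818605622835), 0.9914608685175578)
```

```bash
python3 -c "
from ov import *
a=[cv2.imread(f'pics/side{k}.png',0).astype(np.float32) for k in (4,5)]
d=np.abs(a[0]-a[1]); print(d[74:116,308:348].max(), d[74:116,308:348].mean(), d[200:300,100:200].max())
print(cv2.phaseCorrelate(a[0][60:130,290:360],a[1][60:130,290:360],cv2.createHanningWindow((70,70),cv2.CV_32F)))
"
```

```text
12.0 0.7720238 3.0
((-0.006717757944862512, -0.02211087726193739), 0.9738275245016004)
```

Nothing moved between the last two pictures, so the earlier 0.5 px reading came from cropping the window. I'm handing in.

```bash
python3 -c "
from workcell import arm
print(arm.hand_in())"
```

```text
the job is handed in; nothing more can be done
None
```

The oblong stamp is out of the tray and held in front of the inspection camera, and the job was handed in at about 8.4 s. I gripped it by its plate at 60 N; the fingers stopped at about 15 mm, which fits the 16 mm plate.

**Position:** the arm's reading is about 1.5 mm from the focus point I worked out from the pictures. My picture measurement was made before the last correction and had the stamp 2.2, 2.3 and 1.4 mm off. Taking the move that followed into account, it would now be within about 1 mm.

**Angles:** the tool is within 0.1° of the intended direction by the arm's reading. The camera's own heading, read from the pictures, is only good to about half a degree.

**Held still:** the last two pictures show the stamp not moving. One motion check of the side view reported a 0.5 px shift. A repeat over a wider window gave 0.02 px, so I took the first as a cropping effect.

**Other things:** the picture comparison showed the other two stamps, the wax block, the tool pot and the camera unmoved. The overall brightness of the top picture changed between shots, so that comparison is coarser there.

**Disagreement:** the side of the stamp's head looked 1–2 px thinner than a plain 20 mm box in both views, and it already did so while the stamp lay in the tray. I took this to be the copper face set slightly inwards. A fit that left all the angles free gave a 1.8° tilt instead, which I did not act on. If it is real, the face is about 1.8° off square.

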